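# Set the engraver's ball vise in its ring pad

## Robot

A 7-joint arm with a two-finger parallel gripper is mounted at the origin on the work surface. World frame = base frame: x ahead of the robot, y to its left, z up, the work surface at z = 0. Lengths are in mm, angles in rad, forces in N, time in s.
With the tool pointing down it reaches from about 400 to 875 mm from the base axis. Payload 4.4 kg.
Tool frame: the origin (TCP) lies midway between the tips of the shut fingers; the grasp point (between the pads) lies arm.grip_point_offset behind it (arm.grip_point_offset is the distance from the TCP to the grasp point, in mm); z points along the fingers, y is the line along which they close (so a half turn about z gives the same grasp; the last joint's range is limited). The gripper opens to 85 mm and grips with 20 to 120 N. Pads are 22 mm wide; open, the fingers measure 114 mm over their backs; the gripper's body (76 mm by 85 mm) begins 54 mm behind the grasp point. The pads swing forward as they close: fully open they stand 13 mm farther back than shut.
Start: joints at [-1.312, 0.628, 0.038, 1.517, -0.027, 0.996, -0.02], TCP at [207.404, 616.037, 231.313] pointing down, gripper open.
Joint ranges: [-3.06, 3.06], [-0.37, 2.12], [-1.25, 1.32], [0.18, 2.47], [-1.1, 4.24], [0.23, 1.98], [-2.94, 2.94]. Speed limits (rad/s): [2.57, 2.57, 3.14, 3.14, 3.14, 3.14, 3.14].

## Interface

Orientations are given as a 3x3 rotation matrix whose columns are the frame's x, y, z axes.
In Python, from cell import status, grab_frame, ticket, arm gives the robot as it stands. The module is installed in compiled form; this text tells all that it offers.
- The arm moves only by the shell command python3 -m pendant 'ROWS' [OPENING]. ROWS is JSON, a list of rows, each a list of 2 entries, a list of its own where there are three numbers: the shift along the tool's x, y, z in m, then the turn, a rotation vector about the tool's x, y, z in degrees. In form: [[[x, y, z], [rx, ry, rz]], ...]. A call has 1 to 8 rows; each row is the pose to reach, as a shift and turn from the pose commanded when the call began, along the tool's axes at that moment; what a row does not reach only later rows make up. A row lasts 1/12 s, in which the tool goes at most 41.7 mm and 7.16 degrees, less where a joint would pass 70% of its speed; a pose out of reach is approached as far as the arm can. A call with a gripper value outside its range is refused whole. OPENING is the opening, from 0 (shut) to 1 (fully open), set as the call begins (- or left out, the last holds). The fingers move at their own pace and stop on an object; the grip force is fixed at half the most. Time passes only in rows, so rows that repeat a pose let the fingers close. It gives the time, the measured TCP pose, the force, the opening and the grip force at its end, in the units of the state.
- status.sense(): the state, without advancing time (a new reading comes with each control period).
- grab_frame(name): name is "scene" or "top"; returns a dict with "frame" (420x560x3 uint8, red, green, blue), "range_z" (420x560 float32, mm along the optical axis (not along the pixel's ray), 0 where there is no reading), "mtx" (3x3 intrinsics, pixels), "dist_coeffs" ([k1, k2, p1, p2, k3] as OpenCV has them; the pictures are not rectified), "R" (3x3) and "t" (3): a world point X has camera coordinates R X + t. Camera axes: x right, y down, z forward; pixel columns grow to the right and rows downward; lengths in mm; the calibration is good to about 2 mm. A picture is of the moment at which its call begins.
- ticket.finish_job(): hands the job in; it is judged then, once.
The state is a dict: "time": time; "q": joint angles; "joint_velocities": joint speeds; "tau": joint torques, N m; "tool_pos": TCP position; "orientation": TCP orientation; "wrist_force": force on the tool from outside, world axes, zero at the start; "ft_torque": the same for the moment, N m; "finger_gap": opening from 0.0 (shut) to 1.0 (fully open); "grip_force": force on a finger pad.
Only numpy, scipy, OpenCV 4.12 (cv2) and the standard library are available. Lean on these libraries where they do the work, as an engineer would, in place of code of your own. Each camera call takes 0.05 s, during which the arm holds its last target. There are 200 camera calls.

## Task

A customer's ring is clamped in the round-bottomed ball vise and is ready for engraving. Pick the ball vise up and gently set it down, upright and level, in the hollow ring-shaped rubber pad, then let go so that it rests there steadily. Do not shift the straight-sided vise or the solid rubber block that stand nearby.

Things in the scene. Friction and masses are not known exactly. Their poses are not given: they have to be found in the camera images.
- ball_vise: Loose vise, 0.4-0.7 kg, weight low: steel ball, diameter 64 mm, with 26 mm flat foot it stands on; on top a jaw block, 40 (x) by 46 mm (y), flat upright sides from 56 to 86 mm height: grip it across either pair, fingertips not below 57 mm. Brass finger ring clamped on top, to 103 mm. Origin: centre of the foot's underside, z up; ball centre 32 mm above it.
- ring_pad: Hollow rubber ring pad, fixed to the table: outer diameter 80 mm, through hole 46 mm, 24 mm high. Origin: centre of the underside, on the table; z up. With the ball vise seated, the ball rests on the hole's upper edge and the vise's origin is about 14 mm above the table.
- block_vise: Another vise, loose, 0.7 kg, to be left alone: the same jaw block (heights 56 to 86 mm) but on a straight-sided, flat-bottomed steel cylinder 62 mm in diameter, and no ring in it. Origin: centre of the underside; z up.
- solid_pad: A solid rubber bench block, loose, to be left alone: a disc 80 mm in diameter and 24 mm high without a hole. Origin: centre of the underside; z up.
Not all that is in view belongs to the job. Leave any turquoise look-alike of the ring_pad alone.

How it is judged:
By the outcome, as a careful person would: the job done as asked, in the order asked, and still so for the second after the job is handed in, with the robot touching nothing.
It also fails if it takes over 48 s, if anything falls off the work surface, if the arm or the gripper's body presses on something with over 40 N, if the wrist force passes 120 N, or if a joint passes its speed limit or range.

## Working session

There is one attempt and no reset: what is moved stays moved. The work goes in short steps, Python scripts to look and compute and a shell command to move; the robot and the scene stay as the last step left them, time stands still between calls to the robot, and variables do not carry over. Pictures are saved under pics/ and viewed, at most 10 in all, crops included, and the job is handed in when it is done.

```bash
mkdir -p pics
cat > h.py <<'E'
import numpy as np, cv2
from cell import status, grab_frame, ticket, arm
def world(f,u,v,z=None):
    K=np.array(f["mtx"],float);d=np.array(f["dist_coeffs"],float);R=np.array(f["R"],float);t=np.array(f["t"],float).ravel()
    p=cv2.undistortPoints(np.array([[[u,v]]],float),K,d)[0,0]; r=np.array([p[0],p[1],1.])
    if z is None:
        w=f["range_z"][int(round(v))-1:int(round(v))+2,int(round(u))-1:int(round(u))+2]; w=w[w>0]
        return R.T@(r*np.median(w)-t)
    c=-R.T@t; dd=R.T@r
    return c+dd*(z-c[2])/dd[2]
def cloud(f):
    K=np.array(f["mtx"],float);d=np.array(f["dist_coeffs"],float);R=np.array(f["R"],float);t=np.array(f["t"],float).ravel()
    h,w=f["range_z"].shape; g=np.stack(np.meshgrid(np.arange(w),np.arange(h)),-1).reshape(-1,1,2).astype(float)
    p=cv2.undistortPoints(g,K,d)[:,0]; Z=f["range_z"].reshape(-1,1)
    return ((np.c_[p,np.ones(len(p))]*Z-t)@R).reshape(h,w,3)
E
python3 - <<'E'
from h import *
import pickle
fs={n:grab_frame(n) for n in("scene","top")}
pickle.dump(fs,open("f0.pkl","wb"))
for n,f in fs.items(): cv2.imwrite(f"pics/{n}0.png",cv2.cvtColor(f["frame"],cv2.COLOR_RGB2BGR)); print(n,np.round(-np.array(f["R"]).T@np.ravel(f["t"])))
s=status.sense(); print(s["time"],s["tool_pos"],np.round(s["orientation"],3),s["finger_gap"],arm.grip_point_offset)
E
```

```text
scene [1151.   62.  590.]
top [392.  32. 938.]
0.1 [207.25885378 615.50281738 230.48826527] [[-0.948  0.319 -0.001]
 [ 0.319  0.948 -0.002]
 [-0.    -0.002 -1.   ]] 0.9993190069107915 18.700000000000003
```

View pics/scene0.png

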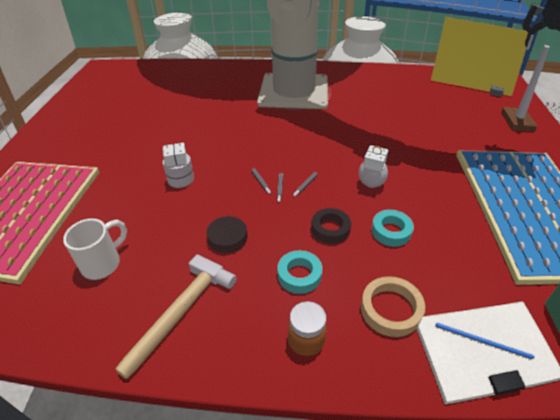

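View pics/top0.png

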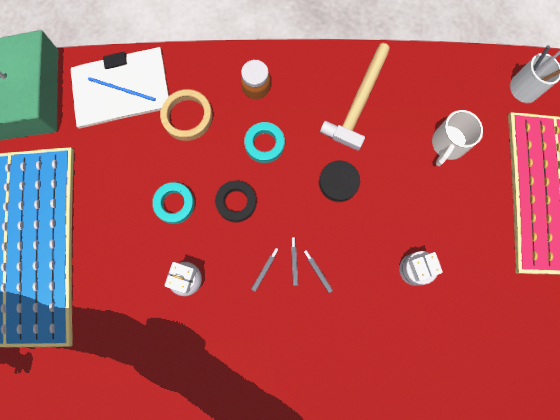

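The two vises are at scene (178,165) and (374,167). The right one has a rounded bottom and something brassy on top, so it fits ball_vise. For the pad, the black ring at scene (331,226) / top (236,201) is hollow and not turquoise. The disc at (227,234) is solid, and the rings at (392,227) and (300,271) are turquoise. I'll confirm in a crop and measure.

Run:
```python
from h import *
import pickle
fs=pickle.load(open("f0.pkl","rb"))
f=fs["scene"]["frame"]; g=fs["top"]["frame"]
a=cv2.resize(f[135:195,330:410],(400,300),interpolation=cv2.INTER_CUBIC)
b=cv2.resize(f[135:195,140:220],(400,300),interpolation=cv2.INTER_CUBIC)
c=cv2.resize(g[250:310,145:225],(400,300),interpolation=cv2.INTER_CUBIC)
d=cv2.resize(g[171:231,196:276],(400,300),interpolation=cv2.INTER_CUBIC)
cv2.imwrite("pics/crop1.png",cv2.cvtColor(np.vstack([np.hstack([b,a]),np.hstack([c,d])]),cv2.COLOR_RGB2BGR))
for n in fs:
    W=cloud(fs[n])
    ok=fs[n]["range_z"]>0
    rois={"scene":{"vise":(345,140,405,195),"pad":(305,203,357,247)},"top":{"vise":(150,250,215,305),"pad":(212,176,260,226)}}[n]
    for k,(x0,y0,x1,y1) in rois.items():
        P=W[y0:y1,x0:x1][ok[y0:y1,x0:x1]]
        for lo,hi in ((80,92),(93,110),(30,55)) if k=="vise" else ((19,30),):
            q=P[(P[:,2]>lo)&(P[:,2]<hi)]
            if len(q)>3:
                print(n,k,lo,len(q),"mean",q.mean(0).round(1),"min",q.min(0).round(),"max",q.max(0).round(), "circ",np.round(cv2.minEnclosingCircle(q[:,:2].astype(np.float32))[0]),"rect",np.round(np.hstack([np.ravel(x) for x in cv2.minAreaRect(q[:,:2].astype(np.float32))]),1))
```

```text
scene vise 80 257 mean [441.1 201.7  85. ] min [408. 178.  80.] max [464. 228.  91.] circ [437. 202.] rect [436.3 202.7  40.7  48.7  70.3]
scene vise 93 19 mean [436.7 202.2  99.2] min [434. 194.  94.] max [439. 211. 103.] circ [436. 203.] rect [436.8 202.7  17.7   3.   79.3]
scene vise 30 320 mean [457.1 200.   42.8] min [425. 172.  30.] max [469. 233.  55.] circ [440. 202.] rect [449.1 201.3  61.8  41.   82.1]
scene pad 19 663 mean [591.3 108.9  23.3] min [548.  69.  19.] max [628. 148.  27.] circ [588. 108.] rect [588.5 109.2  78.   78.7  24.4]
top vise 80 558 mean [438.2 202.7  84.8] min [412. 178.  80.] max [465. 227.  91.] circ [439. 203.] rect [438.2 203.4  40.   46.2  71.7]
top vise 93 18 mean [437.6 202.2  99.1] min [434. 195.  96.] max [441. 211. 102.] circ [438. 203.] rect [437.8 202.8  17.4   2.9  68.9]
top vise 30 301 mean [434.9 188.4  44.4] min [407. 171.  30.] max [469. 232.  55.] circ [438. 202.] rect [438.9 200.5  63.3  57.9  13. ]
top pad 19 846 mean [588.4 109.3  23. ] min [550.  71.  19.] max [628. 148.  28.] circ [589. 109.] rect [588.8 109.2  76.6  78.6  76.3]
```

View pics/crop1.png

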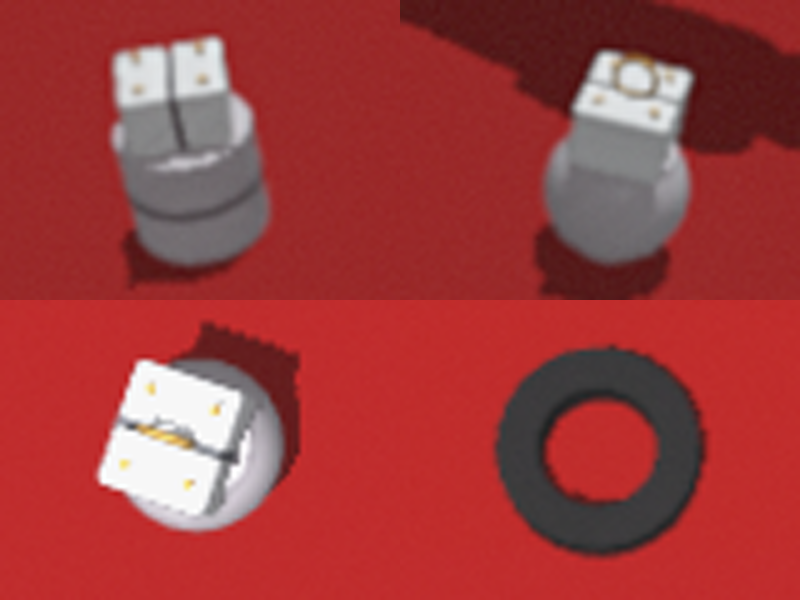

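The crop confirms it. The upper-right and lower-left panels show a ball body with the brass ring along the jaw groove, at (438,203), with the 40 mm side along about 71.7° in world axes. That matches the current tool y axis (71.4°), so no turn is needed. The lower-right panel shows the black hollow pad at (588.7,109), with its top at 23–24 mm. I'll move above the vise.

```bash
python3 -m pendant '[[[-0.022,-0.020,0],[0,0,0]],[[-0.044,-0.040,0],[0,0,0]],[[-0.066,-0.060,0],[0,0,0]],[[-0.088,-0.080,0],[0,0,0]],[[-0.110,-0.099,0],[0,0,0]],[[-0.132,-0.119,0],[0,0,0]],[[-0.154,-0.139,0],[0,0,0]],[[-0.176,-0.159,0],[0,0,0]]]' 1
python3 -m pendant '[[[-0.022,-0.020,0],[0,0,0]],[[-0.044,-0.040,0],[0,0,0]],[[-0.066,-0.060,0],[0,0,0]],[[-0.088,-0.080,0],[0,0,0]],[[-0.110,-0.099,0],[0,0,0]],[[-0.132,-0.119,0],[0,0,0]],[[-0.154,-0.139,0],[0,0,0]],[[-0.174,-0.158,0],[0,0,0]]]'
python3 -m pendant '[[[0,0,0],[0,0,0]],[[0,0,0],[0,0,0]],[[0,0,0],[0,0,0]],[[0,0,0],[0,0,0]]]'
cat > rel.py <<'E'
from h import *
import sys
s=status.sense();p=np.array(s["tool_pos"]);R=np.array(s["orientation"])
print(s["time"],p.round(1),R.round(3).tolist(),"tool shift mm",(R.T@(np.array([float(a) for a in sys.argv[1:4]])-p)).round(1),"yaw y",np.degrees(np.arctan2(R[1,1],R[0,1])).round(2),"gap",s["finger_gap"],"F",np.round(s["wrist_force"],1),s["grip_force"])
E
python3 rel.py 438 203 61
```

```text
time: 0.77
tool_pos: [323.8, 407.6, 231.0]
orientation: [[-0.948, 0.319, -0.0], [0.319, 0.948, -0.001], [0.0, -0.001, -1.0]]
wrist_force: [0.7, -1.1, -0.3]
finger_gap: 1.002
grip_force: 0.0
time: 1.43
tool_pos: [438.5, 202.1, 231.1]
orientation: [[-0.948, 0.32, -0.0], [0.32, 0.948, -0.0], [0.0, -0.0, -1.0]]
wrist_force: [0.1, 1.3, 0.4]
finger_gap: 0.999
grip_force: 0.0
time: 1.77
tool_pos: [437.2, 205.2, 231.2]
orientation: [[-0.948, 0.317, -0.001], [0.317, 0.948, 0.001], [0.001, 0.0, -1.0]]
wrist_force: [1.1, -0.4, -0.6]
finger_gap: 1.001
grip_force: 0.0
1.7667 [437.2 205.2 231.2] [[-0.948, 0.317, -0.001], [0.317, 0.948, 0.001], [0.001, 0.0, -1.0]] tool shift mm [ -1.5  -1.9 170.2] yaw y 71.51 gap 1.001006626070331 F [ 1.1 -0.4 -0.6] 0.0
```

```bash
python3 -m pendant '[[[-0.001,-0.002,0.02],[0,0,0]],[[-0.001,-0.002,0.04],[0,0,0]],[[-0.001,-0.002,0.06],[0,0,0]],[[-0.001,-0.002,0.08],[0,0,0]],[[-0.001,-0.002,0.095],[0,0,0]],[[-0.001,-0.002,0.11],[0,0,0]],[[-0.001,-0.002,0.115],[0,0,0]],[[-0.001,-0.002,0.115],[0,0,0]]]'
python3 -m pendant '[[[0,0,0],[0,0,0]],[[0,0,0],[0,0,0]],[[0,0,0],[0,0,0]]]'
python3 rel.py 438 203 61
python3 - <<'E'
from h import *
f=grab_frame("scene");g=grab_frame("top")
a=cv2.resize(f["frame"][95:215,290:450],(400,300),interpolation=cv2.INTER_CUBIC)
b=cv2.resize(g["frame"][230:326,120:248],(400,300),interpolation=cv2.INTER_CUBIC)
cv2.imwrite("pics/pre.png",cv2.cvtColor(np.hstack([a,b]),cv2.COLOR_RGB2BGR))
E
```

```text
time: 2.43
tool_pos: [437.0, 202.4, 115.2]
orientation: [[-0.948, 0.317, -0.003], [0.317, 0.948, -0.001], [0.002, -0.002, -1.0]]
wrist_force: [0.6, -0.2, 0.3]
finger_gap: 1.0
grip_force: 0.0
time: 2.68
tool_pos: [438.8, 202.2, 117.2]
orientation: [[-0.948, 0.319, 0.002], [0.319, 0.948, 0.001], [-0.001, 0.001, -1.0]]
wrist_force: [0.1, 0.7, -0.3]
finger_gap: 1.0
grip_force: 0.0
2.6833 [438.8 202.2 117.2] [[-0.948, 0.319, 0.002], [0.319, 0.948, 0.001], [-0.001, 0.001, -1.0]] tool shift mm [ 1.   0.4 56.2] yaw y 71.41 gap 0.999736034596439 F [ 0.1  0.7 -0.3] 0.0
```

View pics/pre.png

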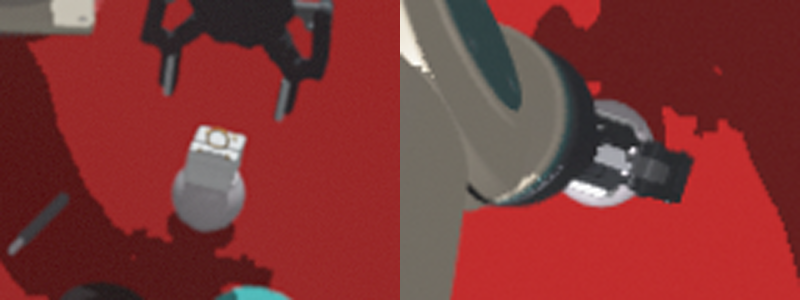

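The picture shows the fingers, at about (168,75) and (283,100) in the left crop, straddling the jaw block at (215,150). I'll descend and then close.

```bash
python3 -m pendant '[[[0,0,0.015],[0,0,0]],[[0,0,0.03],[0,0,0]],[[0,0,0.04],[0,0,0]],[[0,0,0.047],[0,0,0]],[[0,0,0.052],[0,0,0]],[[0,0,0.055],[0,0,0]],[[0,0,0.055],[0,0,0]],[[0,0,0.055],[0,0,0]]]'
python3 rel.py 438 203 61
python3 -m pendant '[[[0,0,0],[0,0,0]],[[0,0,0],[0,0,0]],[[0,0,0],[0,0,0]],[[0,0,0],[0,0,0]],[[0,0,0],[0,0,0]],[[0,0,0],[0,0,0]],[[0,0,0],[0,0,0]],[[0,0,0],[0,0,0]]]' 0
python3 -m pendant '[[[0,0,0],[0,0,0]],[[0,0,0],[0,0,0]],[[0,0,0],[0,0,0]],[[0,0,0],[0,0,0]]]'
```

```text
time: 3.45
tool_pos: [438.4, 201.7, 61.5]
orientation: [[-0.948, 0.319, 0.0], [0.319, 0.948, 0.0], [-0.0, 0.0, -1.0]]
wrist_force: [0.1, 0.4, -0.5]
finger_gap: 0.999
grip_force: 0.0
3.45 [438.4 201.7  61.5] [[-0.948, 0.319, 0.0], [0.319, 0.948, 0.0], [-0.0, 0.0, -1.0]] tool shift mm [0.8 1.1 0.5] yaw y 71.39 gap 0.9991565193768549 F [ 0.1  0.4 -0.5] 0.0
time: 4.12
tool_pos: [438.5, 201.8, 61.8]
orientation: [[-0.948, 0.319, 0.001], [0.319, 0.948, 0.0], [-0.001, 0.001, -1.0]]
wrist_force: [-0.1, 0.4, 5.8]
finger_gap: 0.457
grip_force: 60.5
time: 4.45
tool_pos: [438.5, 201.9, 61.8]
orientation: [[-0.948, 0.319, 0.001], [0.319, 0.948, 0.0], [-0.001, 0.001, -1.0]]
wrist_force: [-1.3, 0.3, 5.9]
finger_gap: 0.46
grip_force: 60.5
```

Gripped: gap 0.46 is about 39–40 mm, at 60 N. Lifting slowly, then checking.

```bash
python3 -m pendant '[[[0,0,-0.004],[0,0,0]],[[0,0,-0.010],[0,0,0]],[[0,0,-0.020],[0,0,0]],[[0,0,-0.032],[0,0,0]],[[0,0,-0.045],[0,0,0]],[[0,0,-0.055],[0,0,0]],[[0,0,-0.06],[0,0,0]],[[0,0,-0.06],[0,0,0]]]'
python3 -m pendant '[[[-0.012,-0.003,0],[0,0,0]],[[-0.032,-0.0075,0],[0,0,0]],[[-0.054,-0.0125,0],[0,0,0]],[[-0.077,-0.018,0],[0,0,0]],[[-0.100,-0.0235,0],[0,0,0]],[[-0.123,-0.029,0],[0,0,0]],[[-0.145,-0.034,0],[0,0,0]],[[-0.160,-0.0375,0],[0,0,0]]]'
python3 -m pendant '[[[-0.009,-0.0025,0],[0,0,0]],[[-0.013,-0.0035,0],[0,0,0]],[[-0.013,-0.0035,0],[0,0,0]],[[-0.013,-0.0035,0],[0,0,0]],[[-0.013,-0.0035,0],[0,0,0]],[[-0.013,-0.0035,0],[0,0,0]]]'
python3 - <<'E'
from h import *
f=grab_frame("scene");g=grab_frame("top")
import pickle; pickle.dump((f,g),open("f1.pkl","wb"))
s=status.sense();print(np.round(s["tool_pos"],1),s["time"])
a=cv2.resize(f["frame"][130:274,250:442],(800,600),interpolation=cv2.INTER_CUBIC)
cv2.imwrite("pics/held.png",cv2.cvtColor(a,cv2.COLOR_RGB2BGR))
W=cloud(f);P=W[140:260,270:420].reshape(-1,3);c=f["frame"][140:260,270:420].reshape(-1,3).astype(int)
tz=s["tool_pos"][2]-61.5
m=(np.abs(P[:,0]-588)<60)&(np.abs(P[:,1]-109)<50)&(P[:,2]>tz+3)&(P[:,2]<tz+54)
q=P[m]; from scipy.optimize import least_squares
r=least_squares(lambda p:np.linalg.norm(q-p,axis=1)-32,[588,109,tz+32],loss="soft_l1",f_scale=1.5)
print(len(q),"ball centre",r.x.round(1),"res",np.median(np.abs(r.fun)),"expected z",tz+32)
E
```

```text
time: 5.12
tool_pos: [438.8, 202.0, 122.6]
orientation: [[-0.948, 0.319, 0.002], [0.319, 0.948, 0.001], [-0.002, 0.002, -1.0]]
wrist_force: [-0.3, 0.2, -4.5]
finger_gap: 0.454
grip_force: 61.5
time: 5.78
tool_pos: [580.0, 112.0, 120.3]
orientation: [[-0.947, 0.321, 0.0], [0.321, 0.947, -0.002], [-0.001, -0.001, -1.0]]
wrist_force: [0.3, 0.4, -4.4]
finger_gap: 0.457
grip_force: 61.3
time: 6.28
tool_pos: [588.1, 108.7, 121.2]
orientation: [[-0.948, 0.318, -0.001], [0.318, 0.948, 0.0], [0.001, 0.0, -1.0]]
wrist_force: [0.5, -0.2, -5.6]
finger_gap: 0.456
grip_force: 61.3
[588.5 108.4 121.4] 6.3833
584 ball centre [585.6 109.9  90.3] res 0.434832926599503 expected z 91.89396759651952
```

View pics/held.png

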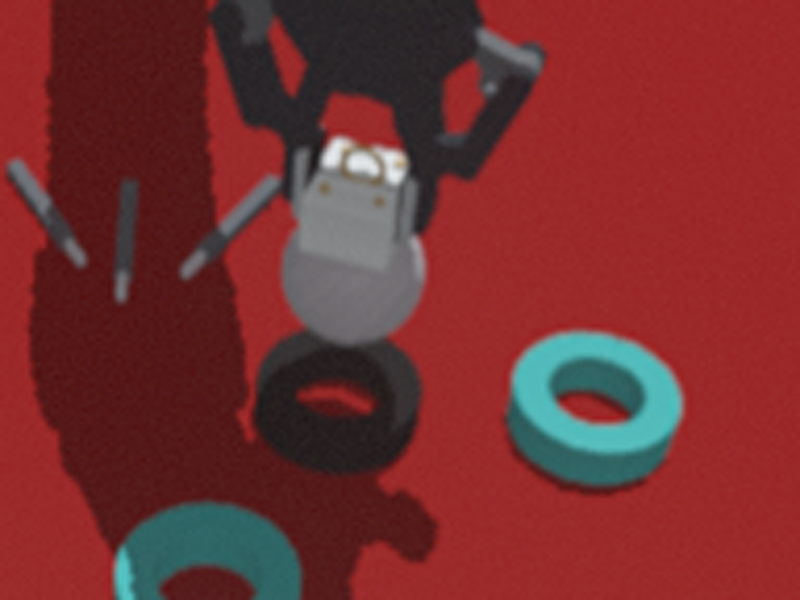

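The vise hangs upright at crop (355,250), just above and behind the black pad at (340,400). I'll check the ball fit and tilt against the first frame.

Run:
```python
from h import *
import pickle
from scipy.optimize import least_squares
f0=pickle.load(open("f0.pkl","rb"))["scene"]; f1,g1=pickle.load(open("f1.pkl","rb"))
n0=np.array([.948,-.319]);u0=np.array([.319,.948])  # front (46mm-dir) normal, width dir
for f,c,dz in((f0,(438,203),0),(f1,(588.5,108.5),59.9)):
    P=cloud(f)[f["range_z"]>0]; d=P[:,:2]-c; a=d@n0; b=d@u0; z=P[:,2]-dz
    m=(np.abs(a)<40)&(np.abs(b)<36)&(z>5)&(z<50)
    q=P[m]; r=least_squares(lambda p:np.linalg.norm(q-p,axis=1)-32,[*c,32+dz],loss="soft_l1",f_scale=1)
    m=(a>15)&(a<32)&(np.abs(b)<14)&(z>63)&(z<81)
    A=np.c_[b[m],z[m]-71,np.ones(m.sum())]; k=least_squares(lambda p:A@p-a[m],[0,0,23],loss="soft_l1",f_scale=1).x
    t=(np.abs(a)<21)&(np.abs(b)<17)&(z>82)&(z<90); B=np.c_[a[t],b[t],np.ones(t.sum())]
    h=least_squares(lambda p:B@p-z[t],[0,0,86],loss="soft_l1",f_scale=1).x
    print("ball",r.x.round(1),"rel",(r.x-[*c,dz]).round(1),"front: n",m.sum(),"tilt deg",np.degrees(k[1]).round(2),"yaw",np.degrees(k[0]).round(2),"a",k[2].round(1),"top n",t.sum(),np.degrees(h[:2]).round(2),h[2].round(1))
```

```text
ball [435.8 203.2  31.3] rel [-2.2  0.2 31.3] front: n 93 tilt deg -2.41 yaw 0.32 a 21.4 top n 173 [ 0.25 -0.44] 85.5
ball [585.6 109.9  90.1] rel [-2.9  1.4 30.2] front: n 116 tilt deg -1.13 yaw 1.16 a 19.8 top n 267 [-0.59  0.71] 84.5
```

Same camera bias in both frames, so the vise is centred to about 1 mm and level to about 1°. Descending to about 4 mm above the seat.

```bash
python3 -m pendant '[[[-0.001,0,0.010],[0,0,0]],[[-0.001,0,0.020],[0,0,0]],[[-0.001,0,0.028],[0,0,0]],[[-0.001,0,0.034],[0,0,0]],[[-0.001,0,0.038],[0,0,0]],[[-0.001,0,0.041],[0,0,0]],[[-0.001,0,0.041],[0,0,0]],[[-0.001,0,0.041],[0,0,0]]]'
python3 -m pendant '[[[0,0,0.0005],[0,0,0]],[[0,0,0.001],[0,0,0]],[[0,0,0.0015],[0,0,0]],[[0,0,0.002],[0,0,0]],[[0,0,0.002],[0,0,0]],[[0,0,0.002],[0,0,0]]]'
python3 -m pendant '[[[0,0,0.0005],[0,0,0]],[[0,0,0.001],[0,0,0]],[[0,0,0.001],[0,0,0]],[[0,0,0.001],[0,0,0]]]'
```

```text
time: 7.05
tool_pos: [590.1, 107.3, 80.2]
orientation: [[-0.948, 0.319, -0.0], [0.319, 0.948, -0.0], [0.0, -0.0, -1.0]]
wrist_force: [0.5, -0.6, -5.2]
finger_gap: 0.457
grip_force: 61.3
time: 7.55
tool_pos: [590.1, 107.3, 78.4]
orientation: [[-0.948, 0.319, -0.0], [0.319, 0.948, -0.0], [0.0, -0.0, -1.0]]
wrist_force: [-0.2, 0.8, -4.9]
finger_gap: 0.457
grip_force: 61.3
time: 7.88
tool_pos: [590.0, 107.3, 77.2]
orientation: [[-0.948, 0.319, -0.0], [0.319, 0.948, -0.0], [0.0, -0.0, -1.0]]
wrist_force: [-0.3, -0.4, -4.4]
finger_gap: 0.459
grip_force: 61.3
```

```bash
python3 -m pendant '[[[0.0005,0.0003,0.0004],[0,0,0]],[[0.0008,0.0005,0.0008],[0,0,0]],[[0.0008,0.0005,0.001],[0,0,0]],[[0.0008,0.0005,0.001],[0,0,0]]]'
python3 -m pendant '[[[0,0,0.0003],[0,0,0]],[[0,0,0.0006],[0,0,0]],[[0,0,0.0006],[0,0,0]],[[0,0,0.0006],[0,0,0]]]'
```

```text
time: 8.22
tool_pos: [589.5, 108.1, 76.3]
orientation: [[-0.948, 0.319, 0.0], [0.319, 0.948, 0.0], [-0.0, 0.0, -1.0]]
wrist_force: [0.2, 0.4, -5.1]
finger_gap: 0.458
grip_force: 61.4
time: 8.55
tool_pos: [589.8, 108.0, 75.9]
orientation: [[-0.948, 0.319, 0.001], [0.319, 0.948, 0.0], [-0.001, 0.0, -1.0]]
wrist_force: [0.5, -0.5, -1.3]
finger_gap: 0.454
grip_force: 61.5
```

Contact: the load is transferring. A little further, then look at the force.

```bash
python3 -m pendant '[[[0,0,0.0003],[0,0,0]],[[0,0,0.0005],[0,0,0]],[[0,0,0.0005],[0,0,0]],[[0,0,0.0005],[0,0,0]]]'
python3 -c "
from h import *
s=status.sense();print(np.round(s['wrist_force'],1),np.round(s['ft_torque'],2))"
```

```text
time: 8.88
tool_pos: [589.9, 108.0, 75.7]
orientation: [[-0.948, 0.319, 0.001], [0.319, 0.948, 0.0], [-0.001, 0.0, -1.0]]
wrist_force: [-0.8, -0.2, 2.8]
finger_gap: 0.453
grip_force: 62.0
[-0.8 -0.2  2.8] [-0.15  0.12  0.  ]
```

Seated with about 3 N of preload. Releasing gently.

```bash
python3 -m pendant '[[[0,0,0],[0,0,0]],[[0,0,0],[0,0,0]],[[0,0,0],[0,0,0]],[[0,0,0],[0,0,0]]]' 0.52
python3 -m pendant '[[[0,0,0],[0,0,0]],[[0,0,0],[0,0,0]],[[0,0,0],[0,0,0]],[[0,0,0],[0,0,0]],[[0,0,0],[0,0,0]],[[0,0,0],[0,0,0]]]' 1
python3 -m pendant '[[[0,0,-0.008],[0,0,0]],[[0,0,-0.02],[0,0,0]],[[0,0,-0.04],[0,0,0]],[[0,0,-0.06],[0,0,0]],[[0,0,-0.085],[0,0,0]],[[0,0,-0.11],[0,0,0]],[[0,0,-0.135],[0,0,0]],[[0,0,-0.155],[0,0,0]]]'
python3 -m pendant '[[[0.02,0.02,0],[0,0,0]],[[0.04,0.05,0],[0,0,0]],[[0.06,0.08,0],[0,0,0]],[[0.08,0.11,0],[0,0,0]],[[0.1,0.14,0],[0,0,0]],[[0.12,0.17,0],[0,0,0]],[[0.14,0.20,0],[0,0,0]],[[0.14,0.20,0],[0,0,0]]]'
python3 - <<'E'
from h import *
from scipy.optimize import least_squares
f=grab_frame("scene");g=grab_frame("top")
a=cv2.resize(f["frame"][150:270,260:420],(400,300),interpolation=cv2.INTER_CUBIC)
b=cv2.resize(g["frame"],(400,300),interpolation=cv2.INTER_AREA)
cv2.imwrite("pics/done.png",cv2.cvtColor(np.hstack([a,b]),cv2.COLOR_RGB2BGR))
n0=np.array([.948,-.319]);u0=np.array([.319,.948]);c=(589,108.7);dz=14
for F in(f,g):
    P=cloud(F)[F["range_z"]>0]; d=P[:,:2]-c; a=d@n0; b=d@u0; z=P[:,2]-dz
    t=(np.abs(a)<21)&(np.abs(b)<18)&(z>80)&(z<92); B=np.c_[a[t],b[t],np.ones(t.sum())]
    if t.sum()<20: print(t.sum()); continue
    h=least_squares(lambda p:B@p-z[t],[0,0,86],loss="soft_l1",f_scale=1).x
    m=(np.abs(a)<35)&(np.abs(b)<32)&(z>80)&(z<91)
    print(t.sum(),"tilt",np.degrees(h[:2]).round(2),"top above origin",h[2].round(1),np.round(cv2.minAreaRect(P[m][:,:2].astype(np.float32))[0],1))
E
```

```text
time: 9.22
tool_pos: [589.4, 108.2, 75.1]
orientation: [[-0.948, 0.319, -0.0], [0.319, 0.948, 0.0], [0.0, 0.0, -1.0]]
wrist_force: [-0.3, 0.8, 0.5]
finger_gap: 0.524
grip_force: 0.0
time: 9.72
tool_pos: [589.5, 108.1, 75.2]
orientation: [[-0.948, 0.319, -0.0], [0.319, 0.948, 0.0], [0.0, 0.0, -1.0]]
wrist_force: [0.2, 0.4, 0.3]
finger_gap: 1.003
grip_force: 0.0
time: 10.38
tool_pos: [590.1, 108.1, 233.7]
orientation: [[-0.948, 0.319, 0.003], [0.319, 0.948, 0.001], [-0.003, 0.002, -1.0]]
wrist_force: [0.2, 0.0, -0.2]
finger_gap: 1.001
grip_force: 0.0
time: 11.05
tool_pos: [516.2, 352.8, 231.5]
orientation: [[-0.951, 0.308, -0.001], [0.308, 0.951, 0.008], [0.004, 0.007, -1.0]]
wrist_force: [-1.0, 1.3, -0.4]
finger_gap: 0.999
grip_force: 0.0
280 tilt [-0.97  0.16] top above origin 84.8 [588.1 108.6]
441 tilt [-0.37  1.05] top above origin 84.8 [588.8 108.1]
```

View pics/done.png

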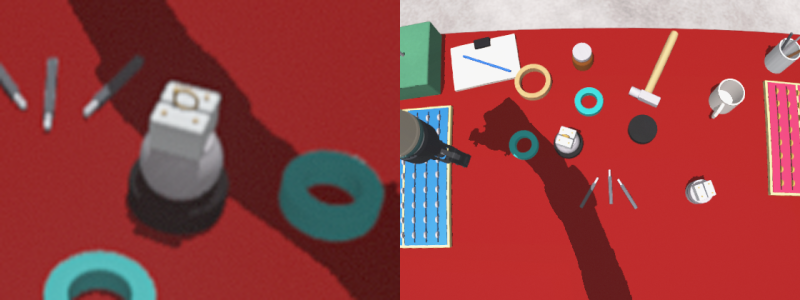

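The vise sits upright in the black pad, at left crop (180,150), level to within about 1°. The other objects haven't moved and the arm is clear. Handing in.

```bash
python3 -m pendant '[[[0,0,0],[0,0,0]],[[0,0,0],[0,0,0]],[[0,0,0],[0,0,0]],[[0,0,0],[0,0,0]],[[0,0,0],[0,0,0]],[[0,0,0],[0,0,0]]]' && python3 -c "
from cell import ticket; print(ticket.finish_job())"
```

```text
time: 11.65
tool_pos: [520.9, 341.7, 230.2]
orientation: [[-0.947, 0.32, -0.0], [0.32, 0.947, -0.0], [0.0, -0.0, -1.0]]
wrist_force: [-0.3, -0.5, -0.1]
finger_gap: 1.002
grip_force: 0.0
the job is handed in; nothing more can be done
None
```

The ball vise is resting upright in the hollow black rubber pad, level to about 1°; the gripper has let go, the other objects look unmoved, and the job was handed in at about 11.7 s (no verdict was returned).

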